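# Unlock the keg coupler from the wash socket and hang it to drain

## Robot

A 6-joint arm with a two-finger parallel gripper is mounted at the origin on the work surface. World frame = base frame: x ahead of the robot, y to its left, z up, the work surface at z = 0. Lengths are in m, angles in rad, forces in N, time in s.
With the tool pointing down it reaches from about 0.3 to 0.775 m from the base axis. Payload 14.6 kg.
Tool frame: the origin (TCP) lies on the mounting face of the last link; the fingertips stand 199 mm ahead of it and the grasp point (between the pads) lies 180 mm ahead of it (tip_extent is the distance from the TCP to the fingertips, in m); z points along the fingers, y is the line along which they close (so a half turn about z gives the same grasp; the last joint's range is limited). The gripper opens to 94 mm and grips with 3 to 60 N. Pads are 16 mm wide; open, the fingers measure 119 mm over their backs; the gripper's body (75 mm by 177 mm) begins 78 mm behind the grasp point.
Start: joints at [1.123, 0.3, 1.521, -0, 1.321, -0.067], TCP at [0.204, 0.511, 0.405] pointing down, gripper open.
Joint ranges: [-3.03, 3.03], [-0.79, 2.21], [0.23, 2.52], [-1.04, 4.18], [0, 3.07], [-2.55, 2.55]. Speed limits (rad/s): [2.22, 2.22, 2.57, 3.14, 3.14, 3.14].

## Interface

Orientations are given as a rotation vector (axis times angle).
In Python, from station import read_state, get_image, finish_job, tip_extent gives the robot as it stands.
- The arm moves only by the shell command python3 -m inch 'ROWS'. ROWS is a JSON object of lists of equal length, an entry for each row: "twist": the turn, a rotation vector about the tool's x, y, z in degrees, a list of three; "dp": the shift along the tool's x, y, z in mm, a list of three; "claw": the finger opening in mm, from 0 to 94. In form: {"twist": [[ax, ay, az], ...], "dp": [[dx, dy, dz], ...], "claw": [claw, ...]}. A call has 1 to 8 rows; each row shifts and turns the commanded pose from where the row before left it, along the tool's axes as they then stand; what a row does not reach is not made up. A row lasts 1/10 s, in which the tool goes at most 50 mm and 8.59 degrees, less where a joint would pass 70% of its speed; a pose out of reach is approached as far as the arm can. A call with a gripper value outside its range is refused whole. The fingers move at their own pace and stop on an object; the grip force is fixed at half the most. Time passes only in rows, so rows that do not move let the fingers close. It gives the time, the measured TCP pose, the force, the opening and the grip force at its end, in the units of the state.
- read_state(): the state, without advancing time (a new reading comes with each control period).
- get_image(name): name is "scene" or "top"; returns a dict with "color" (384x512x3 uint8, blue, green, red), "depth" (384x512 float32, m along the optical axis (not along the pixel's ray), 0 where there is no reading), "fov_y" (degrees; the focal length in pixels is half the picture's height over the tangent of half this angle, whatever the lens; pixels are square), "cx", "cy" (the principal point, pixels), "xyz" and "orientation" of the camera in the world. Camera axes: x right, y down, z forward; pixel columns grow to the right and rows downward; lengths in m; the calibration is good to about 2 mm. A picture is of the moment at which its call begins.
- finish_job(): hands the job in; it is judged then, once.
The state is a dict: "time": time; "qpos": joint angles; "qvel": joint speeds; "effort": joint torques, N m; "ee_pos": TCP position; "orientation": TCP orientation; "force": force on the tool from outside, world axes, zero at the start; "torque": the same for the moment, N m; "gripper_width": finger opening in m; "finger_force": force on a finger pad.
Only numpy, scipy, OpenCV 4.12 (cv2) and the standard library are available. Lean on these libraries where they do the work, as an engineer would, in place of code of your own. Each camera call takes 0.05 s, during which the arm holds its last target. There are 200 camera calls.

## Task

The keg coupler is locked in the sloping wash socket like a bayonet. Turn it anticlockwise by its handle bar until it comes up against the stop, lift it out, and hang it by its handle bar on the two prongs of the hook stand, hanging freely with the bar behind the upturned tips. Do not shift or knock over the mugs and the bottle standing around.

Things in the scene. Friction and masses are not known exactly. Their poses are not given: they have to be found in the camera images.
- coupler: Steel keg coupler, 137 mm tall, 0.35 to 0.7 kg, locked in the socket at the start. Origin: centre of its underside; z up its axis, x along its grip bar. Upwards: nose 30 mm diameter to z 24; spigot 44 mm to z 50, with two lugs (z 24 to 32, along +x and -x to 34 mm from the axis, 16 mm wide); flange 72 mm, z 46 to 58; neck 30 mm to z 74; then two 12 mm legs at x +-50 carry the bar.
- coupler_bar (a point): Middle of the coupler's black grip bar, z 130 mm on the coupler's axis, axes as the coupler's. Bar 112 mm long (x), 14 mm wide (y), 14 mm high (z); the window below it is 88 mm wide, 49 mm high. Grip it here across y, tool along the axis.
- socket: Fixed steel wash socket, a cup 90 mm in diameter on a 165 x 150 mm plate, leaning 34 deg from vertical, mouth up and roughly to the robot. Origin: bore floor centre, 60 mm above the table, where the coupler's underside rests; z out along the sloping axis, y level across, x uphill away from the robot. Coupler's x starts 10 to 40 deg anticlockwise of socket x, held by two lips.
- socket_mouth (a point): Centre of the cup's rim, 41 mm up the socket's z, axes as the socket's. The lips leave gaps for the lugs at +y and -y. Turned anticlockwise (seen from the mouth), the coupler is free when its bar is level, along y: from 7 deg before that to a hard stop 4 deg past it. It turns easily, 2 mm of play all round, and is clear of the cup once raised 45 mm along the axis.
- hook_stand: Fixed steel hook stand. Origin: under the middle of its 170 x 150 x 18 mm drip tray, z up. At x +65 mm an 18 mm post rises to 216 mm; from it two parallel 8 mm round prongs, at y +-30, run level to -x (roughly to the robot), centre line 210 mm up, to x -50, where they turn up to tips at x -60, top 236 mm.
- hook_seat (a point): Where the middle of the coupler's bar should hang: midway between the two prongs, at stand x -20 mm, 221 mm up (the height of the centre of a bar lying on the prongs), axes as the stand's. The bar hangs along y, either way round.
- mug_a: Glass mug, bystander: 76 mm in diameter, 125 mm tall, handle at its +y to about 75 mm from its axis. Origin: centre of its underside.
- mug_b: Glass mug like mug_a, bystander. Origin: centre of its underside.
- mug_c: Glass mug like mug_a, bystander. Origin: centre of its underside.
- bottle: White bottle, bystander: 68 mm in diameter, 235 mm tall. Origin: centre of its underside.
There are look-alikes about, which are no part of the job. What is shaped like the hook_stand but green or purple is not meant.

How it is judged:
On the way, in this order (a step that is already met when the one before it is completed fails the run):
1. the coupler is turned to its release position while still down in the socket (angle between the x axis of coupler and the y axis of socket, either way round below 0.3 rad and z of coupler in the frame of socket below 0.012 m), for 0.05 s.
2. the coupler is lifted clear of the socket (distance between coupler and socket above 0.06 m), for 0.1 s.
At the end, for the whole second after the job is handed in: The coupler hangs by its bar on both prongs, bar centre within 6 mm of the height of the seat and 20 mm sideways, between tips and post (within 50 mm of the stand's middle in x), its axis within 0.2 rad of vertical, at rest, carried by the stand. Mugs and bottle moved under 30 mm (x of coupler_bar in the frame of hook_stand between -0.05 and 0.05 m and y of coupler_bar in the frame of hook_seat between -0.02 and 0.02 m and z of coupler_bar in the frame of hook_seat between -0.006 and 0.006 m and angle between coupler's own z axis and vertical below 0.2 rad and contact force between coupler and hook_stand above 1.5 N and linear speed of coupler below 0.03 m/s and angular speed of coupler below 0.3 rad/s); the robot touches nothing.
It fails at once if a mug or the bottle is shifted by more than 30 mm or tipped over (distance of any of mug_a, mug_b, bottle, mug_c from where it was at the start of the episode above 0.03 m or angle between any of mug_a, mug_b, bottle, mug_c's own z axis and vertical above 0.5 rad).
It also fails if it takes over 58 s, if anything falls off the work surface, if the arm or the gripper's body presses on something with over 40 N, if the wrist force passes 120 N, or if a joint passes its speed limit or range.

## Working session

There is one attempt and no reset: what is moved stays moved. The work goes in short steps, Python scripts to look and compute and a shell command to move; the robot and the scene stay as the last step left them, time stands still between calls to the robot, and variables do not carry over. Pictures are saved under pics/ and viewed, at most 10 in all, crops included, and the job is handed in when it is done.

```bash
ls; mkdir -p pics; cat > h.py <<'E'
import numpy as np,cv2
from scipy.spatial.transform import Rotation as R
from station import read_state,get_image,finish_job
def cloud(im):
    d=im['depth'];h,w=d.shape;f=h/2/np.tan(np.radians(im['fov_y'])/2)
    v,u=np.mgrid[:h,:w]
    p=np.stack([(u-im['cx'])/f*d,(v-im['cy'])/f*d,d],-1)
    return p@Rm(im).T+np.array(im['xyz'])
def Rm(im):
    return R.from_rotvec(im['orientation']).as_matrix()
E
python3 - <<'E'
from h import *
import pickle
for n in ['scene','top']:
    im=get_image(n);pickle.dump(im,open(n+'.pkl','wb'))
    print(n,im['fov_y'],im['cx'],im['cy'],im['xyz'],im['orientation'],(im['depth']==0).mean())
    cv2.imwrite(f'pics/{n}0.png',im['color'])
print(read_state())
E
```

```text
pics
scene 42.95083394896088 255.02153477154658 190.22764932731437 [0.98226247 0.72656605 1.59327489] [-0.78012484 -2.74333491  0.83052788] 0.003926595052083333
top 55.53942055864677 247.90010786090303 193.82046242599074 [ 0.30609178 -0.09583129  1.33021361] [-2.13607651  2.16726834 -0.13872214] 0.003977457682291667
{'time': 0.1, 'qpos': array([ 1.12339589e+00,  3.00445383e-01,  1.52151659e+00, -8.95917218e-07,
        1.32070741e+00, -6.65966037e-02]), 'qvel': array([ 0.00119825, -0.00080732, -0.00243155, -0.00091711,  0.00123452,
        0.00020071]), 'effort': array([ 1.69359486e-03, -5.32646227e+01, -3.53281295e+01,  7.09209172e-02,
        2.34620506e-02, -8.89117609e-05]), 'ee_pos': array([0.20440756, 0.51057963, 0.4041276 ]), 'orientation': array([-5.94505540e-01, -3.08455031e+00,  1.63597972e-03]), 'force': array([-0.74407733,  0.44308089,  0.20693613]), 'torque': array([-0.04682778,  0.01777641,  0.00066708]), 'finger_force': 0.0, 'gripper_width': 0.0941968551690346}
```

View pics/scene0.png

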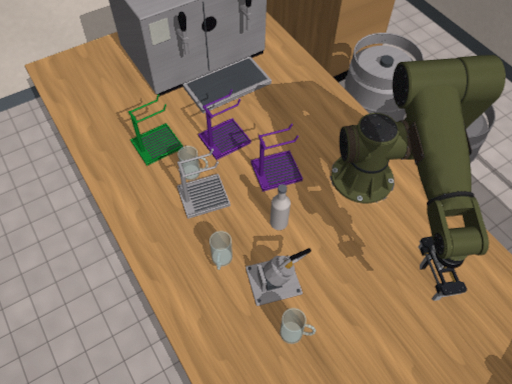

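View pics/top0.png

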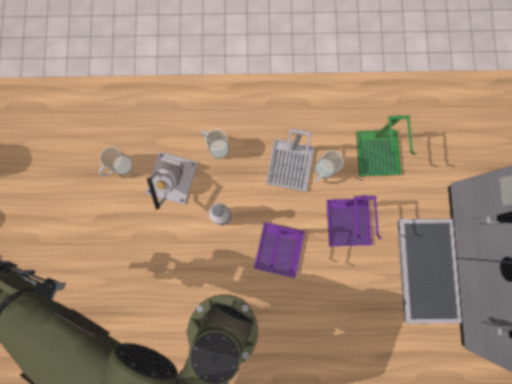

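The scene view shows the coupler bar near (298,257), the socket plate at (274,282), the grey stand at (203,190) with mug_c just behind it, and the bottle at (280,208). In the top view, the bar is at (153,193), the socket at (172,177), the stand at (291,163), mugs at (118,162), (217,145) and (328,165), and the bottle at (220,214).

```bash
cat > m.py <<'E'
from h import *
import pickle
S=pickle.load(open('scene.pkl','rb'));T=pickle.load(open('top.pkl','rb'))
for n,im,bb,sb in [('scene',S,(275,235,325,280),(172,140,240,220)),('top',T,(140,170,175,215),(262,120,318,196))]:
    P=cloud(im);c=im['color'].astype(int);print(n)
    for name,b in [('bar',bb)]:
        x0,y0,x1,y1=b;m=np.zeros(c.shape[:2],bool);m[y0:y1,x0:x1]=True
        m&=(c.max(-1)<60)&(P[...,2]>.08)&(P[...,2]<.3)
        q=P[m];v,u=np.nonzero(m);print('bar',len(q),u.mean(),v.mean(),np.median(q,0),q.min(0),q.max(0))
        if len(q)>5:
            mu=q.mean(0);w,s,vt=np.linalg.svd(q-mu);print('dir',vt[0],'ext',((q-mu)@vt[0]).min(),((q-mu)@vt[0]).max(),'mean',mu)
    x0,y0,x1,y1=sb;q=P[y0:y1,x0:x1].reshape(-1,3);cc=c[y0:y1,x0:x1].reshape(-1,3)
    gray=(np.ptp(cc,1)<25)
    t=q[gray&(q[:,2]>.008)&(q[:,2]<.03)]
    print('tray',len(t),cv2.minAreaRect(t[:,:2].astype(np.float32)),np.median(t[:,2]))
    k=q[(q[:,2]>.19)&(q[:,2]<.25)]
    print('prong',len(k),k.min(0) if len(k) else'',k.max(0) if len(k) else '')
    if len(k): print(np.round(k[np.argsort(k[:,0])][::max(1,len(k)//25)],3).tolist())
    # heights
    v,u=np.nonzero((P[...,2]>.1)&(P[...,2]<.3)&(P[...,0]>.3)&(P[...,0]<.8)&(abs(P[...,1])<.5))
    m=np.zeros(c.shape[:2],np.uint8);m[v,u]=1
    nn,l,st,ce=cv2.connectedComponentsWithStats(m)
    for i in range(1,nn):
        if st[i,4]>15:
            q=P[l==i];print('obj',st[i].tolist(),q.min(0).round(3),q.max(0).round(3),np.median(q,0).round(3))
for n,im in(('s',S),('t',T)):
    pass
a=cv2.resize(S['color'][140:345,165:335],None,fx=3,fy=2.9,interpolation=cv2.INTER_CUBIC)[:600]
b=cv2.resize(T['color'][115:235,95:350],None,fx=3.1,fy=3.1,interpolation=cv2.INTER_CUBIC)
cv2.imwrite('pics/sc.png',a);cv2.imwrite('pics/tc.png',b)
E
python3 m.py
```

```text
scene
bar 80 299.7125 253.9625 [0.47396031 0.21267721 0.17714659] [0.42395905 0.19834385 0.14146959] [0.51356451 0.22297891 0.20222353]
dir [0.82937045 0.13675845 0.54170268] ext -0.05994692125063872 0.046640701464570396 mean [0.47253638 0.21237996 0.17510025]
tray 950 ((0.5458948612213135, -0.3277820348739624), (0.377495139837265, 0.2785118818283081), 58.228485107421875) 0.012478467993579545
prong 232 [ 0.5205916  -0.29430066  0.19220168] [ 0.66243773 -0.20164642  0.23940311]
[[0.521, -0.266, 0.235], [0.529, -0.266, 0.23], [0.537, -0.202, 0.237], [0.542, -0.208, 0.222], [0.547, -0.207, 0.22], [0.553, -0.27, 0.213], [0.558, -0.217, 0.205], [0.566, -0.216, 0.213], [0.574, -0.276, 0.208], [0.58, -0.279, 0.209], [0.587, -0.281, 0.212], [0.594, -0.215, 0.215], [0.601, -0.285, 0.211], [0.608, -0.221, 0.213], [0.615, -0.223, 0.209], [0.622, -0.291, 0.213], [0.629, -0.225, 0.211], [0.636, -0.234, 0.212], [0.643, -0.228, 0.211], [0.645, -0.262, 0.21], [0.648, -0.294, 0.216], [0.65, -0.23, 0.208], [0.652, -0.278, 0.214], [0.654, -0.252, 0.21], [0.658, -0.26, 0.209], [0.66, -0.259, 0.199]]
obj
[... 1829 characters left out ...]
  ] [0.695 0.067 0.133] [0.667 0.018 0.12 ]
obj [283, 128, 29, 44, 337] [ 0.519 -0.295  0.101] [ 0.663 -0.202  0.237] [ 0.631 -0.258  0.215]
obj [98, 146, 26, 26, 233] [0.555 0.334 0.1  ] [0.638 0.419 0.133] [0.594 0.378 0.118]
obj [319, 150, 24, 28, 187] [ 0.523 -0.412  0.1  ] [ 0.612 -0.337  0.131] [ 0.569 -0.37   0.12 ]
obj [146, 165, 31, 44, 644] [0.421 0.152 0.1  ] [0.573 0.233 0.205] [0.515 0.202 0.121]
obj [352, 195, 29, 45, 342] [ 0.311 -0.488  0.102] [ 0.446 -0.417  0.24 ] [ 0.404 -0.449  0.214]
obj [209, 203, 21, 21, 354] [ 0.369 -0.03   0.101] [0.434 0.034 0.242] [ 0.397 -0.002  0.161]
obj [274, 226, 26, 18, 169] [ 0.302 -0.248  0.112] [ 0.354 -0.17   0.22 ] [ 0.338 -0.211  0.215]
```

View pics/sc.png

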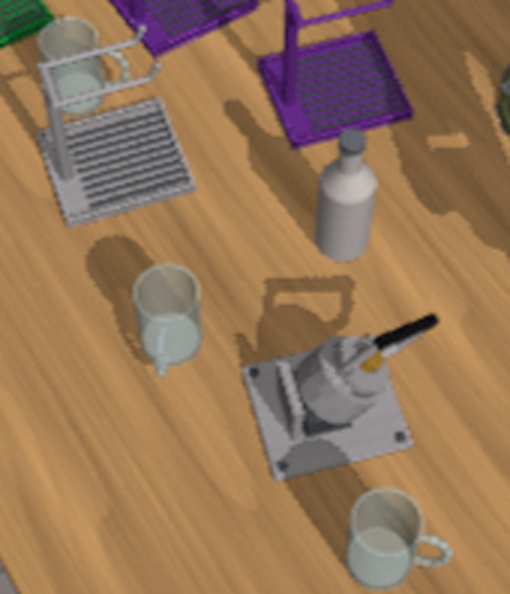

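View pics/tc.png

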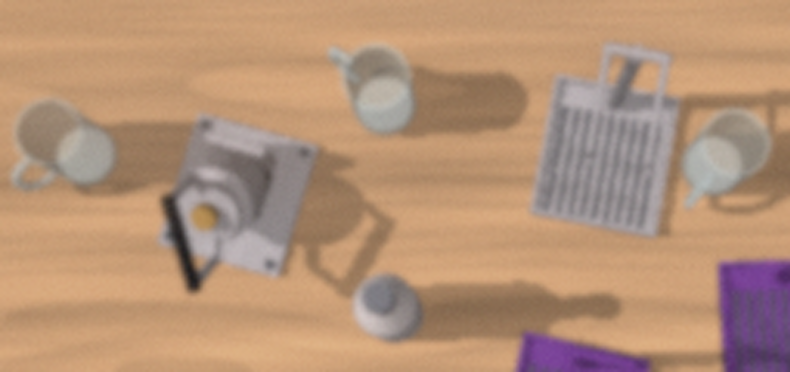

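```bash
cat > m2.py <<'E'
from h import *
import pickle
S=pickle.load(open('scene.pkl','rb'));T=pickle.load(open('top.pkl','rb'))
def ray(im,u,v):
    h=im['depth'].shape[0];f=h/2/np.tan(np.radians(im['fov_y'])/2)
    d=np.array([(u-im['cx'])/f,(v-im['cy'])/f,1.]);d=Rm(im)@d;return np.array(im['xyz']),d/np.linalg.norm(d)
def tri(a,b):
    o1,d1=a;o2,d2=b;s,t=np.linalg.lstsq(np.c_[d1,-d2],o2-o1,rcond=None)[0]
    p,q=o1+s*d1,o2+t*d2;return (p+q)/2,np.linalg.norm(p-q)
ends=[]
for im,b in[(S,(275,235,325,280)),(T,(140,170,175,215))]:
    x0,y0,x1,y1=b;P=cloud(im);m=np.zeros(P.shape[:2],np.uint8)
    m[y0:y1,x0:x1]=((im['color'].max(-1)<80)&(P[...,2]>.1))[y0:y1,x0:x1]
    n,l,st,_=cv2.connectedComponentsWithStats(m);i=1+st[1:,4].argmax()
    v,u=np.nonzero(l==i);(c,wh,a)=r=cv2.minAreaRect(np.c_[u,v].astype(np.float32))
    bp=cv2.boxPoints(r);e=[np.linalg.norm(bp[0]-bp[1]),np.linalg.norm(bp[1]-bp[2])]
    E=[(bp[1]+bp[2])/2,(bp[3]+bp[0])/2] if e[0]>e[1] else [(bp[0]+bp[1])/2,(bp[2]+bp[3])/2]
    E=sorted(E,key=lambda p:-p[1]) # low end (near robot): differs by view
    if im is S:E=sorted(E,key=lambda p:-p[0])
    print(r,E);ends.append(E)
for k in(0,1):
    print(tri(ray(S,*ends[0][k]),ray(T,*ends[1][k])))
A,B=[tri(ray(S,*ends[0][k]),ray(T,*ends[1][k]))[0] for k in(0,1)]
print('bar mid',(A+B)/2,'len',np.linalg.norm(B-A),'dir',(B-A)/np.linalg.norm(B-A))
# plate
for im,b in[(S,(235,250,315,315)),(T,(140,145,205,210))]:
    x0,y0,x1,y1=b;P=cloud(im);c=im['color'].astype(int);m=np.zeros(P.shape[:2],np.uint8)
    m[y0:y1,x0:x1]=((np.ptp(c,2)<22)&(P[...,2]<.022)&(P[...,2]>-.01))[y0:y1,x0:x1]
    m=cv2.morphologyEx(m,cv2.MORPH_OPEN,np.ones((2,2),np.uint8))
    n,l,st,_=cv2.connectedComponentsWithStats(m);i=1+st[1:,4].argmax()
    q=P[l==i];print('plate',len(q),np.median(q[:,2]),cv2.minAreaRect(q[:,:2].astype(np.float32)))
    # prongs
    Q=P.reshape(-1,3);Q=Q[(Q[:,2]>.2)&(Q[:,2]<.222)&(Q[:,0]>.53)&(Q[:,0]<.64)&(Q[:,1]<-.19)&(Q[:,1]>-.32)]
    L=Q[:,1]+.2*(Q[:,0]-.58)>-.245
    for s in(L,~L):
        vx,vy,px,py=cv2.fitLine(Q[s][:,:2].astype(np.float32),cv2.DIST_HUBER,0,.001,.001).ravel()
        print('prong',s.sum(),np.degrees(np.arctan2(vy,vx)),'y at .58',py+vy/vx*(.58-px),np.median(Q[s][:,2]))
    Q=P.reshape(-1,3);Q=Q[(Q[:,2]>.225)&(Q[:,2]<.25)&(Q[:,0]>.5)&(Q[:,0]<.58)&(Q[:,1]<-.19)&(Q[:,1]>-.32)]
    for s in(Q[:,1]>-.235,Q[:,1]<-.235):print('tip',s.sum(),Q[s].mean(0),Q[s].max(0)[2])
E
python3 m2.py
```

```text
((299.5412292480469, 254.0927734375), (4.061384677886963, 22.439151763916016), 66.03750610351562) [array([309.7938 , 249.53607], dtype=float32), array([289.28867, 258.64948], dtype=float32)]
((152.95114135742188, 193.19761657714844), (29.393325805664062, 4.064633846282959), 70.20112609863281) [array([157.92918, 207.02553], dtype=float32), array([147.9731, 179.3697], dtype=float32)]
(array([0.42360914, 0.20321498, 0.14044805]), np.float64(0.0026043069760610387))
(array([0.51225245, 0.21864368, 0.19326623]), np.float64(0.011598127923053104))
bar mid [0.4679308  0.21092933 0.16685714] len 0.10433331921282424 dir [0.8496165  0.14787888 0.50624464]
plate 961 0.009382616327619164 ((0.7083906531333923, 0.45586711168289185), (0.7466400265693665, 0.18884776532649994), 58.860328674316406)
prong 69 -12.479995 y at .58 -0.21637724 0.21257982829840505
prong 70 -12.599879 y at .58 -0.27729478 0.21249482233330197
tip 7 [ 0.53850116 -0.20606506  0.23336254] 0.23940310517256602
tip 8 [ 0.52458112 -0.26601062  0.23180322] 0.2388526256059711
plate 747 0.011499331026636916 ((0.4497663676738739, 0.09481284022331238), (0.4497583508491516, 0.16021138429641724), 33.390586853027344)
prong 77 -11.986747 y at .58 -0.21460879 0.21437730496735385
prong 87 -12.2464695 y at .58 -0.27563784 0.2147532635194036
tip 9 [ 0.53705389 -0.20566265  0.2331281 ] 0.23729517656024202
tip 8 [ 0.52376042 -0.26380863  0.23345675] 0.23726433422467919
```

```bash
cat > m3.py <<'E'
import io,contextlib
with contextlib.redirect_stdout(io.StringIO()):
    from m2 import *
def pl(im,u,v,z):
    o,d=ray(im,u,v);return (o+d*(z-o[2])/d[2])[:2]
for im,pp in[(T,[(159.5,152.7),(197.6,162.7),(184.7,203.7)]),(S,[(246.7,268.3),(257.7,303.8),(301.7,292.8)])]:
    q=[pl(im,*p,.01) for p in pp];d=[q[1]-q[0],q[2]-q[1]]
    print(np.round(q,4).tolist(),[np.linalg.norm(x) for x in d],[np.degrees(np.arctan2(x[1],x[0])) for x in d],'centre',(q[0]+q[2])/2)
psi=None
# bar points from depth, direction + fit: print predicted z axis for psi range
for ps in np.radians([-20,-16,-12,-8]):
    s,c=np.sin(np.radians(34)),np.cos(np.radians(34))
    X=np.array([c*np.cos(ps),c*np.sin(ps),s]);Y=np.array([-np.sin(ps),np.cos(ps),0]);Z=np.cross(X,Y)
    for b in([.829,.137,.542],[.81,.14,.569],[.85,.148,.506]):print(np.degrees(ps),np.round([X@b,Y@b,Z@b],3),np.degrees(np.arctan2(Y@b,X@b)))
# cup rim / neck: gold cap
for im,b in[(S,(275,235,325,280)),(T,(140,160,185,215))]:
    x0,y0,x1,y1=b;P=cloud(im)[y0:y1,x0:x1].reshape(-1,3);c=im['color'][y0:y1,x0:x1].reshape(-1,3).astype(int)
    m=(c[:,2]-c[:,0]>60)&(P[:,2]>.06);print('gold',m.sum(),np.median(P[m],0))
E
python3 m3.py
```

```text
[[0.64, 0.2329], [0.6, 0.0913], [0.4483, 0.1377]] [np.float64(0.1471733540814562), np.float64(0.15860828346806166)] [np.float64(-105.77750041397748), np.float64(162.98724862990682)] centre [0.54418986 0.18532484]
[[0.6051, 0.1003], [0.6414, 0.2312], [0.4922, 0.2772]] [np.float64(0.1358425587499246), np.float64(0.1561833969103054)] [np.float64(74.47881296785098), np.float64(162.8684725213759)] centre [0.54862828 0.18878048]
-20.0 [0.91  0.412 0.04 ] 24.371305108646407
-20.0 [0.91  0.409 0.073] 24.19185874346434
-20.0 [0.903 0.43  0.001] 25.448357327148866
-16.0 [0.932 0.36  0.025] 21.121579255402597
-16.0 [0.932 0.358 0.058] 21.010634258957932
-16.0 [ 0.927  0.377 -0.015] 22.118027116318373
-12.000000000000002 [0.952 0.306 0.012] 17.84367928213625
-12.000000000000002 [0.951 0.305 0.045] 17.80272983026777
-12.000000000000002 [ 0.947  0.321 -0.028] 18.75657620529208
-8.0 [0.968 0.251 0.001] 14.540821117654612
-8.0 [0.967 0.251 0.034] 14.571130557772497
-8.0 [ 0.964  0.265 -0.04 ] 15.367377576180644
gold 47 [0.50758756 0.20713626 0.1193258 ]
gold 50 [0.50082125 0.20159719 0.1218049 ]
```

```bash
cat > k.py <<'E'
from h import *
def axes(ps=np.radians(-16.4)):
    s,c=np.sin(np.radians(34)),np.cos(np.radians(34))
    X=np.array([c*np.cos(ps),c*np.sin(ps),s]);Y=np.array([-np.sin(ps),np.cos(ps),0]);return X,Y,np.cross(X,Y)
X,Y,Z=axes();C=np.array([.468,.211,.1675])
def tool(th,flip=0): # tool orientation for coupler angle th deg
    t=np.radians(th-90+180*flip);y=np.cos(t)*X+np.sin(t)*Y;z=-Z;return np.c_[np.cross(y,z),y,z]
def down(yaw):
    t=np.radians(yaw);y=np.array([np.cos(t),np.sin(t),0]);z=np.array([0,0,-1.]);return np.c_[np.cross(y,z),y,z]
def delta(pos,Rt):
    """rotvec deg and shift in mm in current tool axes"""
    s=read_state();R0=R.from_rotvec(s['orientation']);
    return R0.inv().apply(np.array(pos)-s['ee_pos'])*1000,np.degrees((R0.inv()*R.from_matrix(Rt)).as_rotvec())
E
python3 - <<'E'
from k import *
s=read_state();q=s['qpos']
F=lambda q:R.from_euler('ZYZYZ',[q[0],q[1]+q[2],q[3],q[4],q[5]+np.pi/2])
print((F(q).inv()*R.from_rotvec(s['orientation'])).magnitude())
tz=lambda M:M[:,2]
for nm,pos,Rt in[(f'{n}{f}',p,r) for f in(0,1) for n,p,r in[('grasp',C+.18*Z,tool(21.5,f)),('rel',C+.18*Z,tool(94,f)),('lift',C+.26*Z,tool(94,f)),('stand',np.array([.569,-.2433,.40]),down(-12.3+180*f))]]:
  for d in(.1,):
    W=pos-d*Rt[:,2];q1=np.arctan2(W[1],W[0])
    for a in(1.6,2.0):
        e=(R.from_euler('ZY',[q1,a]).inv()*R.from_matrix(Rt)).as_euler('ZYZ')
        for g in(e,[e[0]+np.pi,-e[1],e[2]+np.pi]):
            print(nm,a,round(q1,2),np.round([(g[0]+1.04)%(2*np.pi)-1.04,g[1],(g[2]-np.pi/2+np.pi)%(2*np.pi)-np.pi],2))
print(delta(C+.18*Z,tool(21.5)),delta(C+.18*Z,tool(21.5,1)))
E
```

```text
Traceback (most recent call last):
  File "scipy/spatial/transform/_rotation.pyx", line 1413, in scipy.spatial.transform._rotation.Rotation.from_euler
ValueError: Expected axis specification to be a non-empty string of upto 3 characters, got ZYZYZ
```

```bash
cat > ik.py <<'E'
from k import *
s=read_state();q=s['qpos']
F=lambda q:R.from_euler('ZYZ',[q[0],q[1]+q[2],q[3]])*R.from_euler('YZ',[q[4],q[5]+np.pi/2])
print((F(q).inv()*R.from_rotvec(s['orientation'])).magnitude())
for nm,pos,Rt in[(f'{n}{f}',p,r) for f in(0,1) for n,p,r in[('grasp',C+.18*Z,tool(21.5,f)),('rel',C+.18*Z,tool(94,f)),('stand',np.array([.569,-.2433,.40]),down(-12.3+180*f))]]:
    W=pos-.1*Rt[:,2];q1=np.arctan2(W[1],W[0])
    for a in(1.6,2.0):
        e=(R.from_euler('ZY',[q1,a]).inv()*R.from_matrix(Rt)).as_euler('ZYZ')
        for g in(e,[e[0]+np.pi,-e[1],e[2]+np.pi]):
            print(nm,a,round(q1,2),np.round([(g[0]+1.04)%(2*np.pi)-1.04,g[1],(g[2]-np.pi/2+np.pi)%(2*np.pi)-np.pi],2))
print(delta(C+.18*Z,tool(21.5)),delta(C+.18*Z,tool(21.5,1)),delta(C+.30*Z,tool(21.5)))
E
python3 ik.py
```

```text
3.825922934591306e-16
grasp0 1.6 0.68 [-0.51  1.22  2.26]
grasp0 1.6 0.68 [ 2.63 -1.22 -0.88]
grasp0 2.0 0.68 [-0.64  0.88  2.51]
grasp0 2.0 0.68 [ 2.51 -0.88 -0.63]
rel0 1.6 0.68 [-0.51  1.22  0.99]
rel0 1.6 0.68 [ 2.63 -1.22 -2.15]
rel0 2.0 0.68 [-0.64  0.88  1.24]
rel0 2.0 0.68 [ 2.51 -0.88 -1.9 ]
stand0 1.6 -0.4 [ 0.    1.54 -0.19]
stand0 1.6 -0.4 [ 3.14 -1.54  2.95]
stand0 2.0 -0.4 [ 0.    1.14 -0.19]
stand0 2.0 -0.4 [ 3.14 -1.14  2.95]
grasp1 1.6 0.68 [-0.51  1.22 -0.88]
grasp1 1.6 0.68 [ 2.63 -1.22  2.26]
grasp1 2.0 0.68 [-0.64  0.88 -0.63]
grasp1 2.0 0.68 [ 2.51 -0.88  2.51]
rel1 1.6 0.68 [-0.51  1.22 -2.15]
rel1 1.6 0.68 [ 2.63 -1.22  0.99]
rel1 2.0 0.68 [-0.64  0.88 -1.9 ]
rel1 2.0 0.68 [ 2.51 -0.88  1.24]
stand1 1.6 -0.4 [0.   1.54 2.95]
stand1 1.6 -0.4 [ 3.14 -1.54 -0.19]
stand1 2.0 -0.4 [0.   1.14 2.95]
stand1 2.0 -0.4 [ 3.14 -1.14 -0.19]
(array([-255.85531088, -189.56179955,   87.58644646]), array([-45.84037512,  -6.39448653, 147.19135471])) (array([-255.85531088, -189.56179955,   87.58644646]), array([  4.74109224, -33.98763071, -26.09956528])) (array([-189.04496256, -196.00514334,  -11.88646783]), array([-45.84037512,  -6.39448653, 147.19135471]))
```

```bash
python3 -m inch '{"twist":[[0.79,-5.66,-4.35],[0.79,-5.66,-4.35],[0.79,-5.66,-4.35],[0.79,-5.66,-4.35],[0.79,-5.66,-4.35],[0.79,-5.66,-4.35],[0,0,0]],"dp":[[0,0,0],[0,0,0],[0,0,0],[0,0,0],[0,0,0],[0,0,0],[0,0,0]],"claw":[94,94,94,94,94,94,94]}'
python3 -c "
from k import *
print(read_state()['qpos'],delta(C+.3*Z,tool(21.5,1)))"
```

```text
time: 0.8
ee_pos: [0.2041, 0.5106, 0.4042]
orientation: [-0.117, 2.565, -0.255]
force: [0.2, 0.9, -0.6]
gripper_width: 0.0939
finger_force: 0.0
[ 1.19643337  0.3049976   1.5446033  -0.61940172  1.29115421 -0.28929848] (array([ -58.79409505, -252.35331394,   85.11315571]), array([0.00947217, 0.08081371, 0.09463546]))
```

```bash
python3 -m inch '{"twist":[[0,0,0],[0,0,0],[0,0,0],[0,0,0],[0,0,0],[0,0,0],[0,0,0],[0,0,0]],"dp":[[-8.4,-36,12.2],[-8.4,-36,12.2],[-8.4,-36,12.2],[-8.4,-36,12.2],[-8.4,-36,12.2],[-8.4,-36,12.2],[-8.4,-36,12.2],[0,0,0]],"claw":[94,94,94,94,94,94,94,94]}'
python3 -c "
from k import *
print(read_state()['qpos'],delta(C+.3*Z,tool(21.5,1)),delta(C+.18*Z,tool(21.5,1)))
for n in('scene','top'):
    im=get_image(n);cv2.imwrite(f'pics/{n}1.png',im['color'])
    globals()[n]=im['color']
a=cv2.resize(scene[200:330,220:400],None,fx=3,fy=3);b=cv2.resize(top[130:290,90:250],None,fx=2.4375,fy=2.4375)[:390]
cv2.imwrite('pics/c1.png',cv2.resize(np.hstack([a,b]),(790,330)))
"
```

```text
time: 1.6
ee_pos: [0.308, 0.2556, 0.4162]
orientation: [-0.105, 2.568, -0.252]
force: [-0.2, 0.2, 0.7]
gripper_width: 0.0941
finger_force: 0.0
[ 0.6834508  -0.09209228  1.95520983 -0.5784569   0.99961678 -0.71865639] (array([ 0.37528603,  2.70112412, -0.9433213 ]), array([ 0.01581286, -0.13391552, -0.42097204])) (array([9.46951392e-02, 2.66903644e+00, 1.19056346e+02]), array([ 0.01581286, -0.13391552, -0.42097204]))
```

View pics/c1.png

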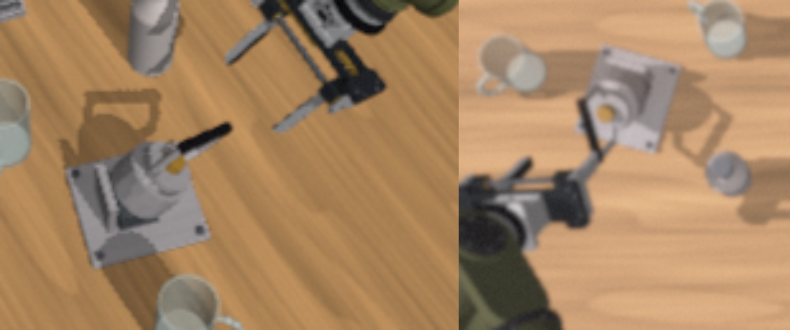

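The fingers stand on either side of the bar (left panel, bar at 205,140) and are lined up with it, so I'm going in.

```bash
python3 -m inch '{"twist":[[0,0,0],[0,0,0],[0,0,0],[0,0,-0.4],[0,0,0],[0,0,0],[0,0,0]],"dp":[[0,1,22],[0,1,22],[0,0.7,22],[0,0,22],[0,0,16],[0,0,15],[0,0,0]],"claw":[94,94,94,94,94,94,94]}'
python3 -c "
from k import *
print(read_state()['qpos'],delta(C+.18*Z,tool(21.5,1)))"
python3 -m inch '{"twist":[[0,0,0],[0,0,0],[0,0,0],[0,0,0],[0,0,0],[0,0,0],[0,0,0],[0,0,0]],"dp":[[0,0,0],[0,0,0],[0,0,0],[0,0,0],[0,0,0],[0,0,0],[0,0,0],[0,0,0]],"claw":[50,30,24,22,20,18,16,14]}'
```

```text
time: 2.4
ee_pos: [0.3709, 0.2431, 0.315]
orientation: [-0.123, 2.57, -0.257]
force: [-0.2, 0.6, -0.0]
gripper_width: 0.0937
finger_force: 0.0
[ 0.56510097  0.13244129  1.98442448 -0.67821744  0.7310274  -0.65311138] (array([-0.88921693, -3.94216878, -0.5697837 ]), array([ 0.04089388, -0.19118296,  0.37147019]))
time: 3.2
ee_pos: [0.3708, 0.2424, 0.3166]
orientation: [-0.123, 2.566, -0.256]
force: [0.3, -0.3, -0.1]
gripper_width: 0.0336
finger_force: 0.0
```

```bash
python3 -m inch '{"twist":[[0,0,0],[0,0,0],[0,0,0],[0,0,0],[0,0,0]],"dp":[[0,0,0],[0,0,0],[0,0,0],[0,0,0],[0,0,0]],"claw":[14,14,12,10,8]}'
python3 -c "
from k import *
for i in range(1):print(read_state()['qpos'],delta(C+.18*Z,tool(21.5,1)),read_state()['force'],read_state()['torque'])"
```

```text
time: 3.7
ee_pos: [0.371, 0.2422, 0.3168]
orientation: [-0.122, 2.566, -0.257]
force: [1.5, -4.2, 3.5]
gripper_width: 0.014
finger_force: 29.9
[ 0.56348166  0.12840939  1.98431983 -0.67984197  0.73140617 -0.65464031] (array([ 0.07501237, -2.72123391,  0.77280169]), array([0.0174889 , 0.02587149, 0.35192205])) [ 1.51344441 -4.24572796  3.49562929] [-0.94181796 -0.5495725  -0.64828521]
```

```bash
python3 -m inch '{"twist":[[0,0,-5],[0,0,-5],[0,0,-5],[0,0,-5],[0,0,0]],"dp":[[0,0,0],[0,0,0],[0,0,0],[0,0,0],[0,0,0]],"claw":[8,8,8,8,8]}'
python3 -c "
from k import *
s=read_state();Q=R.from_rotvec(s['orientation']).inv();print(s['qpos'],Q.apply(s['force']),Q.apply(s['torque']))"
```

```text
time: 4.2
ee_pos: [0.3709, 0.2423, 0.3168]
orientation: [-0.574, 2.532, -0.386]
force: [1.8, -3.3, 4.0]
gripper_width: 0.0137
finger_force: 29.9
[ 0.5636931   0.12853995  1.98436074 -0.6795042   0.73103566 -1.00508447] [-1.48673816 -4.9649958  -1.79485811] [ 0.92964673 -0.04723699  0.11029984]
```

```bash
cat > st.py <<'E'
from k import *
s=read_state();Q=R.from_rotvec(s['orientation']).inv();print(s['qpos'].round(3),'F',Q.apply(s['force']).round(2),'M',Q.apply(s['torque']).round(2))
y=R.from_rotvec(s['orientation']).as_matrix()[:,1];print('theta',np.degrees(np.arctan2(Y@y,X@y))-90)
E
python3 -m inch '{"twist":[[0,0,-7],[0,0,-7],[0,0,-7],[0,0,-7],[0,0,-7],[0,0,0]],"dp":[[0,0,0],[0,0,0],[0,0,0],[0,0,0],[0,0,0],[0,0,0]],"claw":[8,8,8,8,8,8]}'
python3 st.py
python3 -m inch '{"twist":[[0,0,-3],[0,0,-3],[0,0,-3],[0,0,0]],"dp":[[0,0,0],[0,0,0],[0,0,0],[0,0,0]],"claw":[8,8,8,8]}'
python3 st.py
```

```text
time: 4.8
ee_pos: [0.3706, 0.2424, 0.3164]
orientation: [-1.346, 2.309, -0.593]
force: [-1.3, -2.8, 2.2]
gripper_width: 0.014
finger_force: 30.0
[ 0.564  0.129  1.985 -0.679  0.731 -1.614] F [ 2.76 -1.57 -2.09] M [0.13 0.66 0.05]
theta 76.84981083101965
time: 5.2
ee_pos: [0.3707, 0.2423, 0.3164]
orientation: [-1.532, 2.219, -0.64]
force: [-2.3, -2.9, 2.2]
gripper_width: 0.0139
finger_force: 30.0
[ 0.564  0.129  1.985 -0.679  0.731 -1.768] F [ 3.4  -0.36 -2.6 ] M [-0.03  0.85  0.15]
theta 85.6398963992298
```

Now I turn in small steps until the torque shows the stop.

```bash
python3 -m inch '{"twist":[[0,0,-2],[0,0,-2],[0,0,0]],"dp":[[0,0,0],[0,0,0],[0,0,0]],"claw":[8,8,8]}'
python3 st.py
python3 -m inch '{"twist":[[0,0,-2],[0,0,-1],[0,0,0]],"dp":[[0,0,0],[0,0,0],[0,0,0]],"claw":[8,8,8]}'
python3 st.py
python3 -m inch '{"twist":[[0,0,-2],[0,0,0]],"dp":[[0,0,0],[0,0,0]],"claw":[8,8]}'
python3 st.py
```

```text
time: 5.5
ee_pos: [0.3708, 0.2423, 0.3164]
orientation: [-1.616, 2.174, -0.66]
force: [-0.7, -2.2, 1.8]
gripper_width: 0.0138
finger_force: 30.0
[ 0.564  0.129  1.985 -0.679  0.731 -1.838] F [ 2.31 -0.99 -1.47] M [-0.    0.79  0.19]
theta 89.64545990115775
time: 5.8
ee_pos: [0.3708, 0.2424, 0.3165]
orientation: [-1.68, 2.137, -0.676]
force: [0.0, -3.0, 0.4]
gripper_width: 0.0137
finger_force: 30.0
[ 0.564  0.129  1.985 -0.679  0.731 -1.892] F [ 2.87 -0.81  0.16] M [-0.07  0.59  0.13]
theta -267.25212660469765
time: 6.0
ee_pos: [0.3708, 0.2423, 0.3165]
orientation: [-1.722, 2.111, -0.686]
force: [-0.0, -2.5, -0.4]
gripper_width: 0.0139
finger_force: 30.0
[ 0.564  0.129  1.985 -0.679  0.731 -1.927] F [ 2.46 -0.12  0.71] M [-0.07  0.61  0.16]
theta -265.2056463488156
```

```bash
python3 -m inch '{"twist":[[0,0,-1.5],[0,0,0]],"dp":[[0,0,0],[0,0,0]],"claw":[8,8]}'
python3 st.py
python3 -m inch '{"twist":[[0,0,-1.5],[0,0,0]],"dp":[[0,0,0],[0,0,0]],"claw":[8,8]}'
python3 st.py
```

```text
time: 6.2
ee_pos: [0.3708, 0.2423, 0.3165]
orientation: [-1.754, 2.091, -0.694]
force: [0.1, -3.4, -1.8]
gripper_width: 0.0139
finger_force: 30.0
[ 0.564  0.129  1.985 -0.679  0.731 -1.955] F [3.2  0.51 2.06] M [-0.23  0.71  0.24]
theta -263.6274748967704
time: 6.4
ee_pos: [0.3708, 0.2423, 0.3164]
orientation: [-1.785, 2.071, -0.701]
force: [-0.7, -3.6, -1.7]
gripper_width: 0.0141
finger_force: 30.3
[ 0.564  0.129  1.985 -0.679  0.731 -1.982] F [3.49 1.17 1.59] M [-0.36  0.77  0.42]
theta -262.0954306919217
```

Mz is climbing (0.13 to 0.42), so the coupler is on the stop. I'll ease back 3 deg and lift along the axis.

```bash
python3 -m inch '{"twist":[[0,0,2.5],[0,0,0],[0,0,0],[0,0,0],[0,0,0],[0,0,0]],"dp":[[0,0,0],[0,0,0],[0,0,-3],[0,0,-5],[0,0,-5],[0,0,0]],"claw":[8,8,8,8,8,8]}'
python3 st.py
```

```text
time: 7.0
ee_pos: [0.3636, 0.2446, 0.3279]
orientation: [-1.734, 2.103, -0.689]
force: [0.3, -3.2, -2.3]
gripper_width: 0.0136
finger_force: 30.0
[ 0.578  0.101  1.985 -0.665  0.759 -1.949] F [2.95 0.62 2.57] M [-0.31  0.63  0.07]
theta -264.6074214723316
```

Lifting 13 mm took almost no force, so it's past the lips. I'll raise it the rest of the way.

```bash
python3 -m inch '{"twist":[[0,0,0],[0,0,0],[0,0,0],[0,0,0],[0,0,0],[0,0,0]],"dp":[[0,0,-10],[0,0,-14],[0,0,-16],[0,0,-20],[0,0,-20],[0,0,0]],"claw":[8,8,8,8,8,8]}'
python3 st.py; python3 - <<'E'
from k import *
s=read_state();R0=R.from_rotvec(s['orientation']);print(delta(s['ee_pos'],down(-12.3)),'up',R0.inv().apply([0,0,1]),'x',R0.inv().apply([1,0,0]),'y',R0.inv().apply([0,1,0]))
E
```

```text
time: 7.6
ee_pos: [0.32, 0.2575, 0.3956]
orientation: [-1.732, 2.1, -0.687]
force: [-0.4, 0.1, -6.2]
gripper_width: 0.0136
finger_force: 30.0
[ 0.667 -0.047  1.963 -0.597  0.941 -1.993] F [-0.31  3.86  4.91] M [-1.07 -0.2   0.08]
theta -264.65896400392353
(array([0., 0., 0.]), array([   3.920605  ,  -52.20780483, -170.89722221])) up [ 0.04837945 -0.55801127 -0.8284219 ] x [-0.20469967 -0.817328    0.53858424] y [-0.9776285   0.14352128 -0.1537666 ]
```

```bash
python3 -m inch '{"twist":[[0,0,8.5],[0,0,8.5],[0,0,8.5],[0,0,8.5],[0,0,8.5],[0,0,8.5],[0,0,8.5],[0,0,8.5]],"dp":[[0,0,-4],[0,0,-4],[0,0,-4],[0,0,-4],[0,0,-4],[0,0,-4],[0,0,-4],[0,0,-4]],"claw":[8,8,8,8,8,8,8,8]}' >/dev/null
python3 -m inch '{"twist":[[0,0,8.5],[0,0,8.5],[0,0,8.5],[0,0,8.5],[0,0,8.5],[0,0,8.5],[0,0,8.5],[0,0,8.5]],"dp":[[0,0,0],[0,0,0],[0,0,0],[0,0,0],[0,0,0],[0,0,0],[0,0,0],[0,0,0]],"claw":[8,8,8,8,8,8,8,8]}'
python3 st.py; python3 - <<'E'
from k import *
s=read_state();R0=R.from_rotvec(s['orientation']);print(delta(s['ee_pos'],down(-12.3)),'up',R0.inv().apply([0,0,1]),'x',R0.inv().apply([1,0,0]),'y',R0.inv().apply([0,1,0]))
E
```

```text
time: 9.2
ee_pos: [0.3039, 0.262, 0.4194]
orientation: [1.227, 2.245, 0.167]
force: [-0.2, -0.5, -5.4]
gripper_width: 0.0139
finger_force: 30.0
[ 0.703 -0.091  1.947 -0.581  1.015  0.378] F [ 1.91 -2.39  4.45] M [ 0.71  0.7  -0.04]
theta -40.94996059618005
(array([0., 0., 0.]), array([31.12302942, 15.53358781, 43.61165043])) up [-0.42117323  0.3660728  -0.82982156] x [-0.4163941   0.7347646   0.53547824] y [ 0.80574752  0.5710619  -0.15703262]
```

```bash
python3 -m inch '{"twist":[[4.45,2.22,6.23],[4.45,2.22,6.23],[4.45,2.22,6.23],[4.45,2.22,6.23],[4.45,2.22,6.23],[4.45,2.22,6.23],[4.45,2.22,6.23],[0,0,0]],"dp":[[0,0,0],[0,0,0],[0,0,0],[0,0,0],[0,0,0],[0,0,0],[0,0,0],[0,0,0]],"claw":[8,8,8,8,8,8,8,8]}'
python3 - <<'E'
from k import *
s=read_state();print(s['qpos'])
u=np.array([np.cos(np.radians(-12.3)),np.sin(np.radians(-12.3))]);seat=np.array([.569,-.2435])
for p,z in[([.50,.2],.56),(seat-.13*u,.56),(seat-.13*u,.432)]:print(p,delta([*p,z],down(-12.3)))
E
```

```text
time: 10.0
ee_pos: [0.3041, 0.2619, 0.4196]
orientation: [2.444, 1.973, -0.005]
force: [-0.6, -0.5, -5.1]
gripper_width: 0.0137
finger_force: 30.0
[ 6.19831815e-01 -5.27485638e-02  1.88173229e+00 -1.15025838e-03
  1.31547761e+00  8.32395504e-01]
[0.5, 0.2] (array([ -19.62570669,  204.39103436, -140.59941379]), array([-0.06331823,  0.16452808,  0.13773368]))
[ 0.44198408 -0.21580605] (array([-438.3201101 ,  235.28038578, -139.43190546]), array([-0.06331823,  0.16452808,  0.13773368]))
[ 0.44198408 -0.21580605] (array([-437.9527218 ,  235.4222815 ,  -11.43251136]), array([-0.06331823,  0.16452808,  0.13773368]))
```

```bash
python3 -m inch '{"twist":[[0,0,0],[0,0,0],[0,0,0],[0,0,0],[0,0,0],[0,0,0],[0,0,0],[0,0,0]],"dp":[[-7.6,30.6,-15],[-7.6,30.6,-15],[-7.6,30.6,-15],[-7.6,30.6,-15],[-7.6,30.6,-15],[-7.6,30.6,-15],[-7.6,30.6,-15],[-7.6,30.6,-15]],"claw":[8,8,8,8,8,8,8,8]}'
python3 -m inch '{"twist":[[0,0,0],[0,0,0],[0,0,0],[0,0,0],[0,0,0],[0,0,0],[0,0,0],[0,0,0]],"dp":[[-32,5.7,0],[-32,5.7,0],[-32,5.7,0],[-32,5.7,0],[-32,5.7,0],[-32,5.7,0],[-32,5.7,0],[-32,5.7,0]],"claw":[8,8,8,8,8,8,8,8]}'
python3 -m inch '{"twist":[[0,0,0],[0,0,0],[0,0,0],[0,0,0],[0,0,0],[0,0,0],[0,0,0],[0,0,0]],"dp":[[-20,-9,10],[-20,-9,10],[-20,-9,10],[-20,-9,10],[-20,-9,10],[-20,-9,10],[0,0,0],[0,0,0]],"claw":[8,8,8,8,8,8,8,8]}'
python3 - <<'E'
from k import *
import pickle
s=read_state();print(s['qpos'])
u=np.array([np.cos(np.radians(-12.3)),np.sin(np.radians(-12.3))]);seat=np.array([.569,-.2435])
for p,z in[(seat-.13*u,.434)]:print(p,delta([*p,z],down(-12.3)))
n=[]
for k in('scene','top'):
    im=get_image(k);pickle.dump(im,open(k+'2.pkl','wb'));n.append(im['color'])
cv2.imwrite('pics/c2.png',np.hstack([cv2.resize(n[0][90:250,150:310],(400,400)),cv2.resize(n[1][100:260,210:370],(400,400))]))
E
```

```text
time: 10.8
ee_pos: [0.5319, 0.1511, 0.5404]
orientation: [2.435, 1.976, -0.005]
force: [-0.1, 0.3, -5.1]
gripper_width: 0.0134
finger_force: 30.0
time: 11.6
ee_pos: [0.5218, -0.1095, 0.5407]
orientation: [2.436, 1.977, -0.007]
force: [-0.6, 0.1, -5.3]
gripper_width: 0.0138
finger_force: 30.0
time: 12.4
ee_pos: [0.444, -0.2146, 0.4813]
orientation: [2.438, 1.976, -0.006]
force: [0.6, -0.5, -5.3]
gripper_width: 0.0133
finger_force: 30.0
[-0.52375115  0.12126611  1.55902455 -0.00470742  1.45968856 -0.31445337]
[ 0.44198408 -0.21580605] (array([-1.41043638, -1.71144604, 47.30214572]), array([0.00575772, 0.28350958, 0.33780976]))
```

View pics/c2.png

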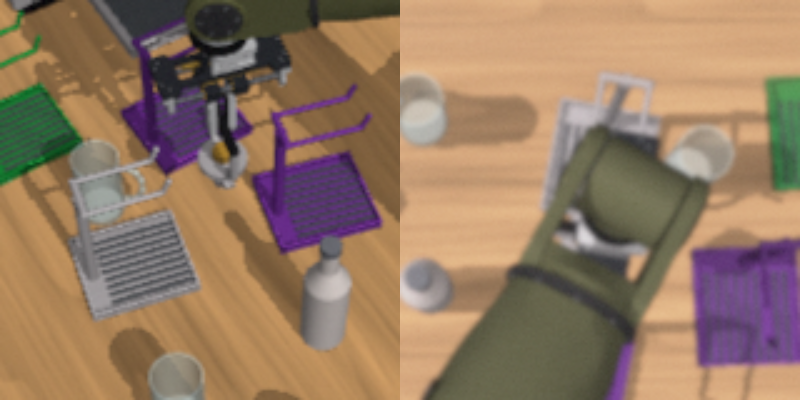

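The coupler hangs upright in the gripper, robot-side of the grey stand (left panel at 225,160), clear of the purple stands. Checking where the bar sits in the grip before going in.

```bash
python3 - <<'E'
from k import *
import pickle
im=pickle.load(open('scene2.pkl','rb'));P=cloud(im);c=im['color'].astype(int)
near=(abs(P[...,0]-.444)<.08)&(abs(P[...,1]+.215)<.08)
g=near&(c[...,2]-c[...,0]>60)&(P[...,2]>.2)&(P[...,2]<.28);print('gold',g.sum(),np.median(P[g],0))
b=near&(c.max(-1)<70)&(P[...,2]>.26)&(P[...,2]<.325);q=P[b];print('bar',b.sum())
x=np.array([.213,.977]);y=np.array([.977,-.213])
w=(q[:,:2]-[.444,-.215]);
print('along x',np.c_[w@x,w@y,q[:,2]].round(3)[np.argsort(w@x)][::6].tolist())
f=near&(P[...,2]>.12)&(P[...,2]<.25);q=P[f]
w=q[:,:2]-[.444,-.215];
for z in np.arange(.13,.26,.01):
    m=abs(q[:,2]-z)<.005
    if m.sum():print(round(z,3),m.sum(),(w[m]@x).min().round(3),(w[m]@x).max().round(3),(w[m]@y).min().round(3),(w[m]@y).max().round(3))
E
```

```text
gold 42 [ 0.44902585 -0.20752491  0.24044724]
bar 76
along x [[-0.031, -0.004, 0.301], [-0.007, 0.0, 0.303], [-0.001, -0.006, 0.312], [0.006, 0.008, 0.294], [0.008, 0.009, 0.308], [0.014, 0.007, 0.297], [0.021, 0.002, 0.303], [0.028, 0.004, 0.307], [0.033, 0.01, 0.304], [0.041, 0.002, 0.305], [0.047, 0.007, 0.304], [0.055, 0.006, 0.307], [0.058, 0.004, 0.305]]
0.17 3 0.003 0.019 0.007 0.014
0.18 4 0.013 0.021 0.008 0.013
0.19 5 0.017 0.037 -0.006 0.018
0.2 11 0.028 0.041 -0.007 0.009
0.21 4 0.017 0.036 -0.032 0.027
0.22 69 -0.036 0.04 -0.034 0.09
0.23 101 -0.028 0.044 -0.033 0.035
0.24 48 -0.033 0.058 -0.005 0.088
0.25 7 -0.007 0.064 -0.003 0.01
```

```bash
python3 -m inch '{"twist":[[0,0,0],[0,0,0],[0,0,0],[0,0,0],[0,0,0]],"dp":[[-1,0,16],[0,0,16],[0,0,17],[0,0,0],[0,0,0]],"claw":[8,8,8,8,8]}'
python3 -m inch '{"twist":[[0,0,0],[0,0,0],[0,0,0],[0,0,0],[0,0,0]],"dp":[[0,15,0],[0,15,0],[0,15,0],[0,15,0],[0,0,0]],"claw":[8,8,8,8,8]}'
python3 - <<'E'
from k import *
u=np.array([np.cos(np.radians(-12.3)),np.sin(np.radians(-12.3))]);seat=np.array([.569,-.2435])
print(delta([*(seat),.432],down(-12.3)))
im=get_image('scene');cv2.imwrite('pics/c3.png',cv2.resize(im['color'][110:230,160:280],(600,600),interpolation=cv2.INTER_CUBIC))
E
```

```text
time: 13.0
ee_pos: [0.4441, -0.2151, 0.4333]
orientation: [2.439, 1.976, -0.004]
force: [-0.1, -0.6, -4.9]
gripper_width: 0.0138
finger_force: 30.0
time: 13.5
ee_pos: [0.5036, -0.2279, 0.4335]
orientation: [2.438, 1.975, -0.002]
force: [0.0, -0.6, -5.9]
gripper_width: 0.014
finger_force: 30.0
(array([-1.65716378, 67.21257863,  1.66171118]), array([0.11511816, 0.20646318, 0.32507887]))
```

View pics/c3.png

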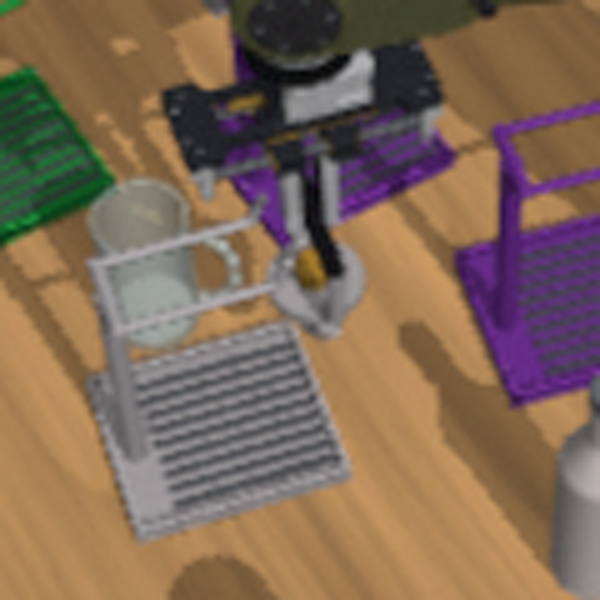

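The prong ends are about to enter the window (near prong's end at 272,290, leg outside it at 335,325). Moving in slowly and watching the force.

```bash
python3 -m inch '{"twist":[[0,0,0],[0,0,0],[0,0,0],[0,0,0]],"dp":[[-1,9,1],[0,9,0],[0,9,0],[0,0,0]],"claw":[8,8,8,8]}'
python3 -m inch '{"twist":[[0,0,0],[0,0,0],[0,0,0],[0,0,0],[0,0,0]],"dp":[[0,10,0],[0,10,0],[0,10,0],[0,10,0],[0,0,0]],"claw":[8,8,8,8,8]}'
python3 -m inch '{"twist":[[0,0,0],[0,0,0],[0,0,0],[0,0,0]],"dp":[[0,0,9],[0,0,9],[0,0,6],[0,0,0]],"claw":[8,8,8,8]}'
python3 st.py
```

```text
time: 13.95
ee_pos: [0.5295, -0.2347, 0.4315]
orientation: [2.44, 1.975, -0.003]
force: [0.6, -0.4, -5.0]
gripper_width: 0.0138
finger_force: 30.0
time: 14.45
ee_pos: [0.5683, -0.2429, 0.4313]
orientation: [2.44, 1.976, -0.003]
force: [-1.1, -0.0, -5.7]
gripper_width: 0.0138
finger_force: 30.0
time: 14.85
ee_pos: [0.5675, -0.2429, 0.4064]
orientation: [2.442, 1.976, -0.005]
force: [-0.4, -0.1, -6.2]
gripper_width: 0.0137
finger_force: 30.0
[-0.463  0.451  1.312 -0.003  1.38  -0.253] F [-0.13 -0.32  6.16] M [ 0.09 -0.09  0.01]
theta -84.73518579239499
```

```bash
python3 -m inch '{"twist":[[0,0,0],[0,0,0],[0,0,0]],"dp":[[0,0,2],[0,0,1.5],[0,0,0]],"claw":[8,8,8]}'
python3 -m inch '{"twist":[[0,0,0],[0,0,0]],"dp":[[0,0,1.5],[0,0,0]],"claw":[8,8]}'
python3 -m inch '{"twist":[[0,0,0],[0,0,0]],"dp":[[0,0,1],[0,0,0]],"claw":[8,8]}'
python3 st.py
```

```text
time: 15.15
ee_pos: [0.5677, -0.243, 0.4044]
orientation: [2.44, 1.975, -0.003]
force: [0.5, -0.1, -5.7]
gripper_width: 0.0133
finger_force: 30.0
time: 15.35
ee_pos: [0.5676, -0.2429, 0.404]
orientation: [2.439, 1.974, -0.002]
force: [-3.5, 0.4, 4.1]
gripper_width: 0.0138
finger_force: 30.0
time: 15.55
ee_pos: [0.5675, -0.2429, 0.4039]
orientation: [2.439, 1.974, -0.002]
force: [-6.3, 2.5, 12.1]
gripper_width: 0.0132
finger_force: 30.0
[-0.463  0.452  1.316 -0.003  1.37  -0.253] F [  1.08  -6.66 -12.11] M [ 1.31  0.23 -0.07]
theta -84.74255630306759
```

The force changed from 6 N hanging to 12 N supporting at the seat height, so the bar is on the prongs. I'll take off the extra load and open slowly.

```bash
python3 -m inch '{"twist":[[0,0,0],[0,0,0],[0,0,0],[0,0,0],[0,0,0],[0,0,0],[0,0,0]],"dp":[[0,0,-1.5],[0,0,0],[0,0,0],[0,0,0],[0,0,0],[0,0,0],[0,0,0]],"claw":[8,16,20,26,32,40,44]}'
python3 -m inch '{"twist":[[0,0,0],[0,0,0],[0,0,0],[0,0,0],[0,0,0],[0,0,0]],"dp":[[0,0,0],[0,0,0],[0,0,0],[0,0,0],[0,0,0],[0,0,0]],"claw":[44,44,44,44,44,44]}'
python3 st.py
python3 - <<'E'
from h import *
im=get_image('scene');cv2.imwrite('pics/c4.png',cv2.resize(im['color'][110:230,160:280],(600,600),interpolation=cv2.INTER_CUBIC))
E
```

```text
time: 16.25
ee_pos: [0.5678, -0.243, 0.4032]
orientation: [2.44, 1.975, -0.003]
force: [0.5, -0.1, -0.7]
gripper_width: 0.0429
finger_force: 0.0
time: 16.85
ee_pos: [0.5677, -0.243, 0.4032]
orientation: [2.44, 1.975, -0.003]
force: [0.3, 0.4, -0.5]
gripper_width: 0.044
finger_force: 0.0
[-0.463  0.453  1.316 -0.003  1.372 -0.253] F [0.47 0.21 0.45] M [ 0.06 -0.07 -0.02]
theta -84.73610730791212
```

View pics/c4.png

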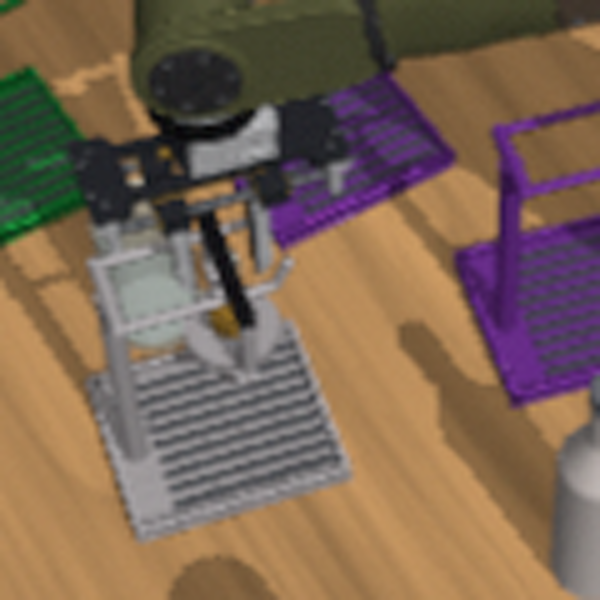

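The bar lies across both prongs behind the tips (bar 205–245, 215–320) and the fingers are clear of it. Retreating straight up.

```bash
python3 -m inch '{"twist":[[0,0,0],[0,0,0],[0,0,0],[0,0,0],[0,0,0],[0,0,0],[0,0,0],[0,0,0]],"dp":[[0,0,-6],[0,0,-10],[0,0,-15],[0,0,-20],[0,0,-25],[0,0,-30],[0,0,-30],[0,0,0]],"claw":[44,44,44,44,44,44,44,44]}'
python3 -m inch '{"twist":[[0,0,0],[0,0,0],[0,0,0],[0,0,0],[0,0,0],[0,0,0],[0,0,0],[0,0,0]],"dp":[[0,0,0],[0,0,0],[0,0,0],[0,0,0],[0,0,0],[0,0,0],[0,0,0],[0,0,0]],"claw":[44,44,44,44,44,44,44,44]}'
python3 - <<'E'
from h import *
im=get_image('scene');P=cloud(im);c=im['color'].astype(int)
u=np.array([np.cos(np.radians(-12.3)),np.sin(np.radians(-12.3))]);v=np.array([-u[1],u[0]])
w=P[...,:2]-np.array([.569,-.2435])
b=(abs(w@u)<.06)&(abs(w@v)<.08)&(c.max(-1)<70)&(P[...,2]>.19)&(P[...,2]<.26)
print(b.sum(),(w[b]@u).mean(),(w[b]@v).min(),(w[b]@v).max(),np.median(P[b][:,2]))
cv2.imwrite('pics/c5.png',cv2.resize(im['color'][110:290,150:330],(600,600),interpolation=cv2.INTER_CUBIC))
E
```

```text
time: 17.7
ee_pos: [0.567, -0.2421, 0.5447]
orientation: [2.435, 1.971, 0.002]
force: [-0.0, 0.4, 0.4]
gripper_width: 0.044
finger_force: 0.0
time: 18.5
ee_pos: [0.5678, -0.2425, 0.5392]
orientation: [2.44, 1.975, -0.003]
force: [0.1, -0.2, 0.1]
gripper_width: 0.0441
finger_force: 0.0
95 0.0019369131145848663 -0.050666601571787935 0.06275234161576489 0.2271716401142927
```

View pics/c5.png

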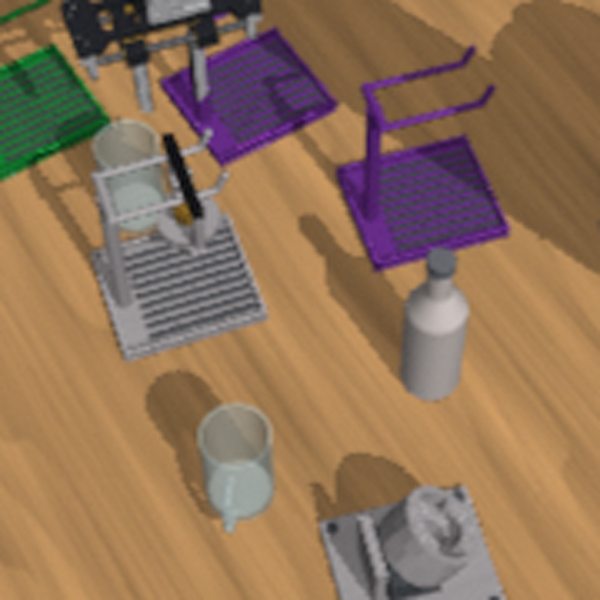

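The coupler hangs on both prongs of the grey stand (bar from 170,140 to 195,210). Its centre is about 6 mm off to the side and at seat height. The gripper is clear and the mugs and bottle are undisturbed.

```bash
python3 -c "
from station import finish_job;print(finish_job())"
```

```text
the job is handed in; nothing more can be done
None
```

I turned the coupler to its stop, lifted it out of the socket and hung it by its bar on both prongs of the grey stand; the job was handed in at about 18.6 s (limit 58 s), and no verdict was shown.

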